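# Make up two sampling kits on the laboratory bench

## Robot

A 6-joint arm with a two-finger parallel gripper is mounted at the origin on the work surface. World frame = base frame: x ahead of the robot, y to its left, z up, the work surface at z = 0. Lengths are in mm, angles in rad, forces in N, time in s.
With the tool pointing down it reaches from about 375 to 975 mm from the base axis. Payload 3.8 kg.
Tool frame: the origin (TCP) lies midway between the tips of the shut fingers; the grasp point (between the pads) lies 19 mm behind it (arm.pinch_z is the distance from the TCP to the grasp point, in mm); x points along the fingers, y is the direction in which the jaws open and shut, and the axes are right-handed (so a half turn about x gives the same grasp; the last joint's range is limited). The gripper opens to 85 mm and grips with 20 to 120 N. Pads are 22 mm wide; open, the fingers measure 114 mm over their backs; the gripper's body (76 mm by 85 mm) begins 54 mm behind the grasp point. The pads swing forward as they close: fully open they stand 13 mm farther back than shut.
Start: joints at [-0.037, 0.264, 1.604, -0, 1.274, -0.037], TCP at [674.995, -0.002, 206.08] pointing down, gripper open.
Joint ranges: [-2.63, 2.63], [-0.94, 2.18], [0.31, 2.57], [-1.31, 4.45], [0, 2.66], [-2.55, 2.55]. Speed limits (rad/s): [2.57, 2.57, 3.14, 3.14, 3.14, 3.14].

## Interface

Orientations are given as a unit quaternion [x, y, z, w].
In Python, from plant import arm, camera, camera_info, order gives the robot as it stands. The module is installed in compiled form; this text tells all that it offers.
- The arm moves only by the tool arm_command, never from a script. Its argument "targets" is a list of rows, each a list of 4 numbers: the shift along the world's x, y, z in mm, then the turn about the world's z in degrees. In form: [[dx, dy, dz, spin], ...]. A call has 1 to 12 rows; each row is the pose to reach, as a shift and turn from the pose commanded when the call began; what a row does not reach only later rows make up. A row lasts 1/10 s, in which the tool goes at most 50 mm and 8.59 degrees, less where a joint would pass 70% of its speed; a pose out of reach is approached as far as the arm can. A call with a gripper value outside its range is refused whole. "gripper" is the closure, from -1 (fully open) to 1 (shut), set as the call begins (left out, the last holds). The fingers move at their own pace and stop on an object; the grip force is fixed at half the most. Time passes only in rows, so rows that repeat a pose let the fingers close. It gives the time, the measured TCP pose, the force and the opening at its end, in the units of the state.
- arm.sense(): the state, without advancing time (a new reading comes with each control period).
- camera(name): name is "scene" or "side" or "wrist"; returns the picture (400x640x3 uint8, blue, green, red); there is no depth.
- camera_info(name): a dict with "mtx" (3x3 intrinsics, pixels), "world_to_cam" (4x4, takes a point from world to camera coordinates); the wrist camera has in their place "tool_from_camera" (4x4, takes a point from camera to tool coordinates, whose origin is the TCP and whose axes are the tool frame's). Camera axes: x right, y down, z forward; pixel columns grow to the right and rows downward; lengths in mm; the calibration is good to about 2 mm. A picture is of the moment at which its call begins: read the wrist's pose just before it. camera_info takes no time and is no camera call.
- order.hand_in(): hands the job in, once; it reports no verdict.
The state is a dict: "t": time; "q": joint angles; "dq": joint speeds; "joint_efforts": joint torques, N m; "tool_pos": TCP position; "eef_rot": TCP orientation; "contact_force": force on the tool from outside, world axes, zero at the start; "torque": the same for the moment, N m; "grip_width": finger opening in mm.
Only numpy, scipy, OpenCV 4.12 (cv2) and the standard library are available. Lean on these libraries where they do the work, as an engineer would, in place of code of your own. Each camera call takes 0.05 s, during which the arm holds its last target.

## Task

Make up the two sampling kits from the stock on the bench: the blue tray gets the amber bottle, the pot with the red lid and the steel weight; the orange tray gets the white bottle and the pot with the yellow lid. In each tray the bottle goes in the compartment with the black pad and every other thing in a plain compartment of its own, all standing upright flat on the compartment floor. The green bottle and the pot with the green lid are not needed: leave them standing where they are.

Things in the scene. Friction and masses are not known exactly. Their poses are not given: they have to be found in the camera images.
- blue_tray: blue tray, fixed to the bench, 66 mm (x) by 190 mm (y), 18 mm high: three open compartments in a row along its y, centred at y = +62, 0 and -62 mm, each 58 mm square inside, walls and dividers 4 mm, floor 4 mm above the bench. The one at y = +62 mm has a flat black rubber pad on its floor (adds no height), the others are plain. Origin at the centre of the underside, z up
- orange_tray: orange tray, fixed to the bench, 66 mm (x) by 190 mm (y), 18 mm high: three open compartments in a row along its y, centred at y = +62, 0 and -62 mm, each 58 mm square inside, walls and dividers 4 mm, floor 4 mm above the bench. The one at y = +62 mm has a flat black rubber pad on its floor (adds no height), the others are plain. Origin at the centre of the underside, z up
- amber_bottle: amber (brown) bottle with a white cap: a closed upright reagent bottle, round body 38 mm in diameter up to 54 mm height, a short shoulder, a cap 25 mm in diameter from 61 mm to the top at 78 mm; about 80 g, loose; origin at the centre of its underside, z up its axis
- white_bottle: white bottle with a blue cap: a closed upright reagent bottle, round body 38 mm in diameter up to 54 mm height, a short shoulder, a cap 25 mm in diameter from 61 mm to the top at 78 mm; about 80 g, loose; origin at the centre of its underside, z up its axis
- green_bottle: green bottle with a black cap, not needed: a closed upright reagent bottle, round body 38 mm in diameter up to 54 mm height, a short shoulder, a cap 25 mm in diameter from 61 mm to the top at 78 mm; about 80 g, loose; origin at the centre of its underside, z up its axis
- red_pot: pot with a red lid: an upright lidded round sample pot with a white body, 40 mm in diameter over its whole height of 55 mm (the lid is the top 15 mm, flush with the body); about 50 g, loose; origin at the centre of its underside, z up its axis
- yellow_pot: pot with a yellow lid: an upright lidded round sample pot with a white body, 40 mm in diameter over its whole height of 55 mm (the lid is the top 15 mm, flush with the body); about 50 g, loose; origin at the centre of its underside, z up its axis
- green_pot: pot with a green lid, not needed: an upright lidded round sample pot with a white body, 40 mm in diameter over its whole height of 55 mm (the lid is the top 15 mm, flush with the body); about 50 g, loose; origin at the centre of its underside, z up its axis
- steel_weight: bare steel balance weight standing upright: cylinder 32 mm in diameter up to 40 mm height, then a thin neck and a knob 20 mm in diameter from 47 mm to the top at 56 mm; about 200 g, loose; origin at the centre of its underside, z up its axis
Not all that is in view belongs to the job. Leave any purple look-alike of the white_bottle alone. Leave any purple look-alike of the yellow_pot alone.

How it is judged (in metres and radians):
At the end, for the whole second after the job is handed in: Each named thing is in its compartment as the goal says, within 15 mm of the centre along both tray axes, underside less than 8 mm above the tray's, tilted under 0.12 rad, slower than 20 mm/s. The green bottle and green-lidded pot are within 15 mm of where they started (x of amber_bottle in the frame of blue_tray between -0.015 and 0.015 m and y of amber_bottle in the frame of blue_tray between 0.047 and 0.077 m and z of amber_bottle in the frame of blue_tray between 0 and 0.008 m and angle between each of amber_bottle, white_bottle's own z axis and vertical below 0.12 rad and linear speed of each of amber_bottle, white_bottle below 0.02 m/s and ((x of red_pot in the frame of blue_tray between -0.015 and 0.015 m and y of red_pot in the frame of blue_tray between -0.015 and 0.015 m and z of red_pot in the frame of blue_tray between 0 and 0.008 m and angle between red_pot's own z axis and vertical below 0.12 rad and linear speed of red_pot below 0.02 m/s) or (x of red_pot in the frame of blue_tray between -0.015 and 0.015 m and y of red_pot in the frame of blue_tray between -0.077 and -0.047 m and z of red_pot in the frame of blue_tray between 0 and 0.008 m and angle between red_pot's own z axis and vertical below 0.12 rad and linear speed of red_pot below 0.02 m/s)) and ((x of steel_weight in the frame of blue_tray between -0.015 and 0.015 m and y of steel_weight in the frame of blue_tray between -0.015 and 0.015 m and z of steel_weight in the frame of blue_tray between 0 and 0.008 m and angle between steel_weight's own z axis and vertical below 0.12 rad and linear speed of steel_weight below 0.02 m/s) or (x of steel_weight in the frame of blue_tray between -0.015 and 0.015 m and y of steel_weight in the frame of blue_tray between -0.077 and -0.047 m and z of steel_weight in the frame of blue_tray between 0 and 0.008 m and angle between steel_weight's own z axis and vertical below 0.12 rad and linear speed of steel_weight below 0.02 m/s)) and x of white_bottle in the frame of orange_tray between -0.015 and 0.015 m and y of white_bottle in the frame of orange_tray between 0.047 and 0.077 m and z of white_bottle in the frame of orange_tray between 0 and 0.008 m and ((x of yellow_pot in the frame of orange_tray between -0.015 and 0.015 m and y of yellow_pot in the frame of orange_tray between -0.015 and 0.015 m and z of yellow_pot in the frame of orange_tray between 0 and 0.008 m and angle between yellow_pot's own z axis and vertical below 0.12 rad and linear speed of yellow_pot below 0.02 m/s) or (x of yellow_pot in the frame of orange_tray between -0.015 and 0.015 m and y of yellow_pot in the frame of orange_tray between -0.077 and -0.047 m and z of yellow_pot in the frame of orange_tray between 0 and 0.008 m and angle between yellow_pot's own z axis and vertical below 0.12 rad and linear speed of yellow_pot below 0.02 m/s)) and distance of each of green_bottle, green_pot from where it was at the start of the episode below 0.015 m); the robot touches nothing.
It fails at once if the green bottle or the green-lidded pot is knocked over or moved by more than 15 mm (distance of any of green_bottle, green_pot from where it was at the start of the episode above 0.015 m or angle between any of green_bottle, green_pot's own z axis and vertical above 0.4 rad).
It also fails if it takes over 122 s, if anything falls off the work surface, if the arm or the gripper's body presses on something with over 40 N, if the wrist force passes 120 N, or if a joint passes its speed limit or range.

## Working session

There is one attempt and no reset: what is moved stays moved. The work goes in short steps, Python scripts to look and compute and a tool call to move; the robot and the scene stay as the last step left them, time stands still between calls to the robot, and variables do not carry over. Pictures are saved under pics/ and viewed, and the job is handed in when it is done.

Besides the shell and the picture viewer there is one more tool, called as name(argument=value, ...) on one line, values as JSON. arm_command: Moves the arm, as the interface text tells. Its arguments: {"type":"object","properties":{"targets":{"type":"array"},"gripper":{"type":"number"}},"required":["targets"]}

```bash
mkdir -p pics; python3 - <<'E'
from plant import arm,camera,camera_info,order
import cv2
s=arm.sense();print(s['t'],s['tool_pos'],s['eef_rot'],s['grip_width'])
for n in ("scene","side"):
    cv2.imwrite(f"pics/{n}0.png",camera(n))
    print(n,camera_info(n))
print(camera_info("wrist"))
E
```

```text
0.0 [6.74205111e+02 3.94945673e-02 2.04726295e+02] [ 0.49944301  0.50059476 -0.50053939  0.49942155] 85.31825826598131
scene {'mtx': array([[488.45194484,   0.        , 320.60890367],
       [  0.        , 488.45194484, 207.33503308],
       [  0.        ,   0.        ,   1.        ]]), 'world_to_cam': array([[-4.10747211e-01,  9.11563034e-01, -1.84272435e-02,
         2.26923347e+02],
       [ 6.40688879e-01,  2.74194615e-01, -7.17171579e-01,
        -3.56475576e+02],
       [-6.48694450e-01, -3.06382356e-01, -6.96652972e-01,
         1.70396585e+03],
       [ 0.00000000e+00,  0.00000000e+00,  0.00000000e+00,
         1.00000000e+00]])}
side {'mtx': array([[496.20606297,   0.        , 323.38330391],
       [  0.        , 496.20606297, 204.52710408],
       [  0.        ,   0.        ,   1.        ]]), 'world_to_cam': array([[-9.85049805e-01, -1.72062372e-01, -8.45113362e-03,
         5.89913115e+02],
       [-1.01235714e-01,  6.17868290e-01, -7.79737204e-01,
         1.15357400e+02],
       [ 1.39385120e-01, -7.67224424e-01, -6.26049895e-01,
         1.11599127e+03],
       [ 0.00000000e+00,  0.00000000e+00,  0.00000000e+00,
         1.00000000e+00]])}
{'mtx': array([[290.69534315,   0.        , 314.47215211],
       [  0.        , 290.69534315, 199.33787218],
       [  0.        ,   0.        ,   1.        ]]), 'tool_from_camera': array([[-4.03974531e-04, -2.59346764e-01,  9.65784185e-01,
        -1.68069079e+02],
       [ 9.99999824e-01, -5.23486673e-04,  2.77712029e-04,
         2.59838714e-01],
       [ 4.33551434e-04,  9.65784128e-01,  2.59346930e-01,
        -6.50671032e+01],
       [ 0.00000000e+00,  0.00000000e+00,  0.00000000e+00,
         1.00000000e+00]])}
```

View pics/scene0.png

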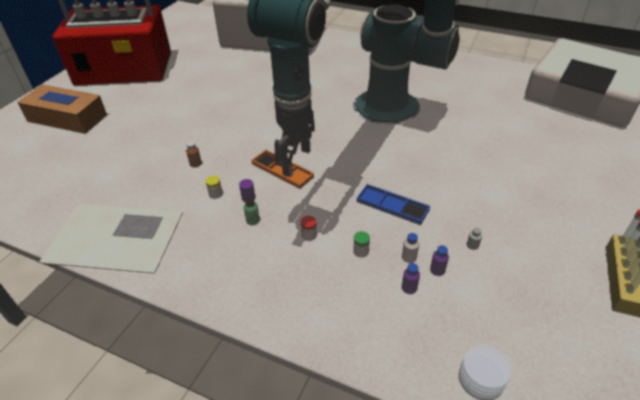

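View pics/side0.png

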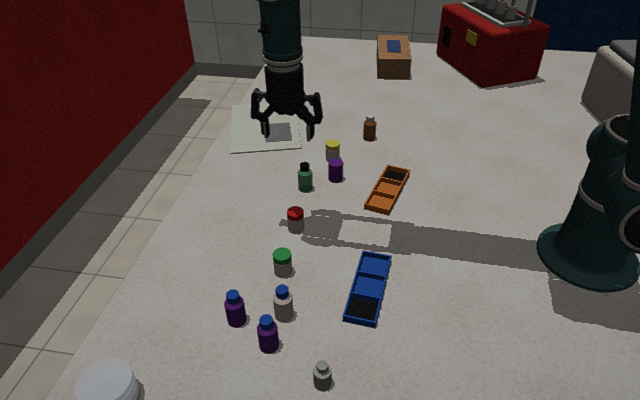

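```bash
python3 - <<'E'
import cv2
a=cv2.imread("pics/scene0.png")[135:300,170:500]; cv2.imwrite("pics/s1.png",cv2.resize(a,None,fx=2.4,fy=2.4,interpolation=cv2.INTER_CUBIC))
a=cv2.imread("pics/side0.png")[110:400,210:430]; cv2.imwrite("pics/d1.png",cv2.resize(a,None,fx=2.05,fy=2.05,interpolation=cv2.INTER_CUBIC))
E
```

```text
(no output)
```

View pics/s1.png

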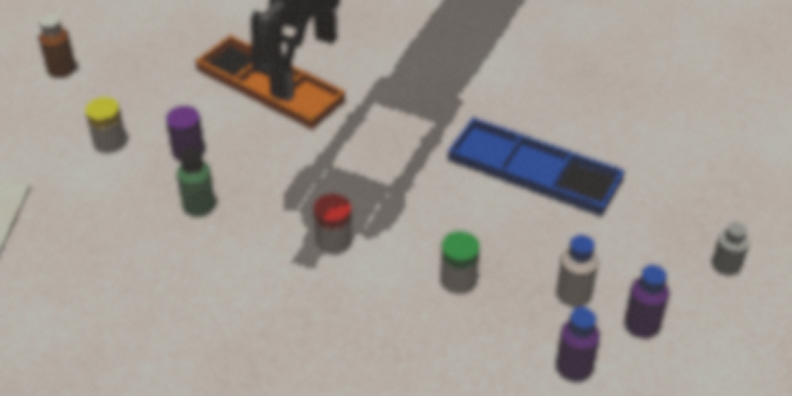

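View pics/d1.png

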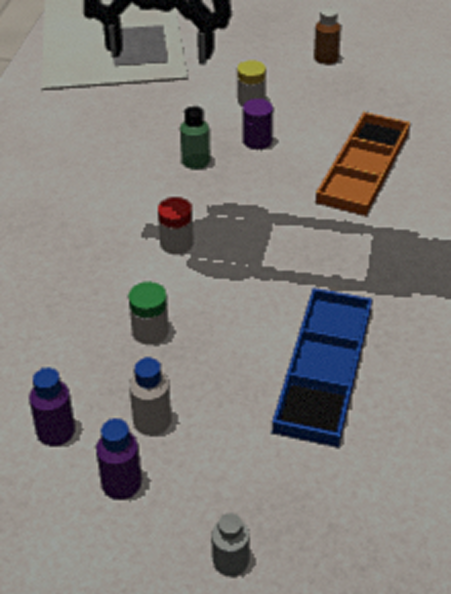

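```bash
cat > h.py <<'E'
import numpy as np,cv2
from plant import arm,camera,camera_info
from scipy.spatial.transform import Rotation as R
def ray(K,W,u,v):
    d=np.linalg.inv(K)@[u,v,1.]; Rm=W[:3,:3]
    return -Rm.T@W[:3,3], Rm.T@d
def on(K,W,u,v,z):
    c,d=ray(K,W,u,v); return c+d*(z-c[2])/d[2]
def cam(n,s=None):
    i=camera_info(n)
    if n!="wrist": return i['mtx'],i['world_to_cam']
    T=np.eye(4);T[:3,:3]=R.from_quat(s['eef_rot']).as_matrix();T[:3,3]=s['tool_pos']
    return i['mtx'],np.linalg.inv(T@i['tool_from_camera'])
E
python3 - <<'E'
from h import *
img=cv2.imread("pics/side0.png")
lab=cv2.cvtColor(img,cv2.COLOR_BGR2LAB).astype(int)
bg=cv2.medianBlur(cv2.cvtColor(img,cv2.COLOR_BGR2LAB),81).astype(int)
m=(np.abs(lab-bg).max(2)>28).astype(np.uint8)*255
m=cv2.morphologyEx(m,cv2.MORPH_OPEN,np.ones((2,2)))
K,W=cam("side"); c=-W[:3,:3].T@W[:3,3]
n,l,st,ce=cv2.connectedComponentsWithStats(m)
vis=img.copy()
for i in range(1,n):
    x,y,w,h,a=st[i]
    if a<120 or x<215 or x+w>430 or y<105: continue
    cv2.drawContours(vis,cv2.findContours((l==i).astype(np.uint8),0,2)[0],-1,(0,0,255),1)
    B=on(K,W,x+w/2-.5,y+h-.5,0); u=(B-c)[:2];u/=np.linalg.norm(u)
    print((x,y,w,h,a),"base ctr r19",np.round(B[:2]+19*u))
cv2.imwrite("pics/d2.png",cv2.resize(vis[110:400,210:430],None,fx=2.05,fy=2.05))
E
```

```text
(np.int32(364), np.int32(118), np.int32(14), np.int32(25), np.int32(302)) base ctr r19 [ 526. -423.]
(np.int32(327), np.int32(141), np.int32(20), np.int32(43), np.int32(631)) base ctr r19 [ 597. -200.]
(np.int32(299), np.int32(163), np.int32(17), np.int32(31), np.int32(419)) base ctr r19 [ 669. -143.]
(np.int32(365), np.int32(166), np.int32(46), np.int32(51), np.int32(1354)) base ctr r19 [449. -84.]
(np.int32(273), np.int32(249), np.int32(24), np.int32(31), np.int32(557)) base ctr r19 [658. 163.]
(np.int32(276), np.int32(285), np.int32(18), np.int32(17), np.int32(203)) base ctr r19 [644. 222.]
(np.int32(225), np.int32(290), np.int32(26), np.int32(39), np.int32(725)) base ctr r19 [721. 305.]
(np.int32(274), np.int32(300), np.int32(24), np.int32(24), np.int32(395)) base ctr r19 [629. 276.]
(np.int32(257), np.int32(315), np.int32(27), np.int32(40), np.int32(777)) base ctr r19 [642. 351.]
(np.int32(314), np.int32(375), np.int32(22), np.int32(18), np.int32(280)) base ctr r19 [526. 408.]
```

View pics/d2.png

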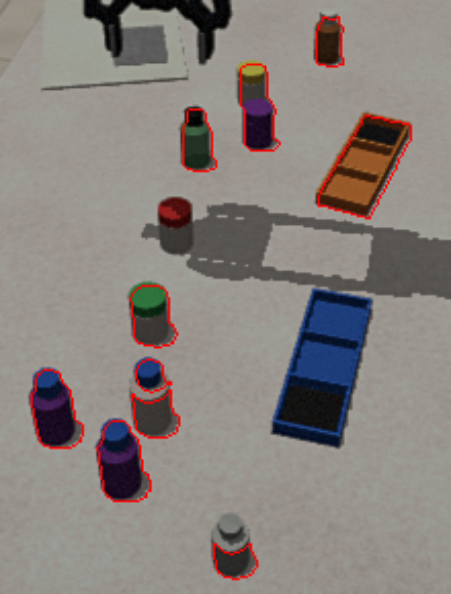

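```bash
python3 - <<'E'
from h import *
S=cam("scene");D=cam("side")
pts=dict(amber=(78,(328,16),(50,26)),yellow=(55,(252,68),(103,106)),ppot=(55,(258,105),(184,117)),greenb=(78,(194,114),None),red=(55,(175,207),(333,205)),gpot=(55,(148,294),(461,243)),white=(78,(147,367),(581,243)),pb1=(78,(46,377),(582,318)),pb2=(78,(115,429),(654,275)),weight=(56,(230,522),(736,231)),
 oFR=(18,(409,120),None),oFL=(18,(365,114),None),oNL=(18,(319,200),(197,62)),oNR=(18,(367,208),(313,118)),
 bFL=(18,(314,291),(475,121)),bFR=(18,(371,297),(452,150)),bNR=(18,(340,438),(601,205)),bNL=(18,(275,430),(622,172)))
for k,(h,d,s) in pts.items():
    a=on(*D,d[0]/2.05+210-.25,d[1]/2.05+110-.25,h)
    b=on(*S,s[0]/2.4+170-.3,s[1]/2.4+135-.3,h) if s else a*0
    print(k,np.round(a[:2]),np.round(b[:2]))
E
```

```text
amber [ 532. -415.] [ 542. -420.]
yellow [ 623. -295.] [ 622. -296.]
ppot [ 601. -207.] [ 601. -200.]
greenb [ 672. -140.] [ 0. -0.]
red [663.  15.] [661.  16.]
gpot [660. 158.] [659. 159.]
white [631. 275.] [632. 274.]
pb1 [720. 302.] [723. 302.]
pb2 [642. 349.] [645. 350.]
weight [529. 409.] [534. 410.]
oFR [ 405. -258.] [ 0. -0.]
oFL [ 464. -263.] [ 0. -0.]
oNL [505. -70.] [ 470. -264.]
oNR [447. -64.] [508. -83.]
bFL [494.  87.] [438.  94.]
bFR [432.  86.] [496.  88.]
bNR [448. 279.] [514. 268.]
bNL [509. 280.] [455. 275.]
```

```bash
python3 - <<'E'
from h import *
cv2.imwrite("pics/w0.png",camera("wrist"))
E
```

```text
(no output)
```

View pics/w0.png

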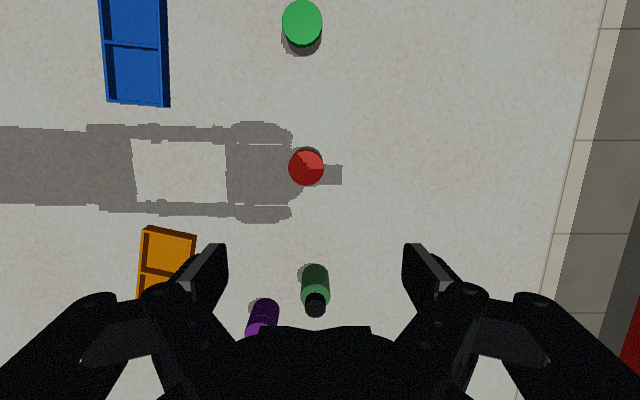

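arm_command(targets=[[-100, 150, 130, 0], [-100, 150, 130, 0], [-100, 150, 130, 0], [-100, 150, 130, 0], [-100, 150, 130, 0], [-100, 150, 130, 0], [-100, 150, 130, 0], [-100, 150, 130, 0]])

```text
t: 0.95
tool_pos: [574.9, 148.7, 333.8]
eef_rot: [-0.499, -0.5, 0.501, -0.499]
contact_force: [-0.9, -0.3, -1.0]
grip_width: 85.1
```

```bash
python3 - <<'E'
from h import *
s=arm.sense();print(s['t'],s['tool_pos'],np.abs(s['dq']).max())
cv2.imwrite("pics/w1.png",camera("wrist"));np.save("w1.npy",np.r_[s['tool_pos'],s['eef_rot']])
E
```

```text
0.95 [574.85791736 148.70576935 333.76677302] 0.0081576075432859
```

View pics/w1.png

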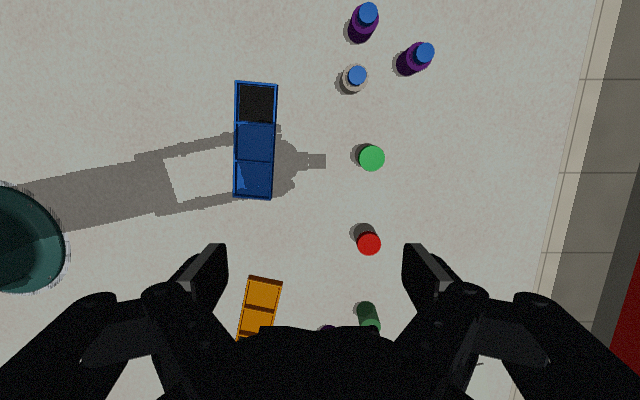

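```bash
cat >> h.py <<'E'
def comps(img,lo,hi,amin=60):
    hsv=cv2.cvtColor(img,cv2.COLOR_BGR2HSV)
    m=cv2.inRange(hsv,np.array(lo),np.array(hi))
    return [c for c in cv2.findContours(m,0,2)[0] if cv2.contourArea(c)>amin]
def lid(img,K,W,lo,hi,z,amin=60):
    out=[]
    for c in comps(img,lo,hi,amin):
        (u,v),r=cv2.minEnclosingCircle(c); M=cv2.moments(c)
        out.append((np.round([u,v,r,M['m10']/M['m00'],M['m01']/M['m00']],1),np.round(on(K,W,M['m10']/M['m00'],M['m01']/M['m00'],z)[:2],1)))
    return out
def tray(c,K,W,z=18):
    P=np.array([on(K,W,*p,z)[:2] for p in c[:,0,:].astype(float)],np.float32)
    return cv2.minAreaRect(P)
E
python3 - <<'E'
from h import *
p=np.load("w1.npy");s=dict(tool_pos=p[:3],eef_rot=p[3:]);K,W=cam("wrist",s);img=cv2.imread("pics/w1.png")
print('red',lid(img,K,W,(0,150,90),(6,255,255),55))
print('green',lid(img,K,W,(50,120,80),(75,255,255),55))
print('caps',lid(img,K,W,(100,130,90),(120,255,255),78))
hsv=cv2.cvtColor(img,cv2.COLOR_BGR2HSV)
m=cv2.inRange(hsv,(100,120,20),(125,255,255))|cv2.inRange(hsv,(0,0,0),(180,255,50))
m[:, :225]=0;m[:,290:]=0;m[210:]=0;m[:70]=0
for c in cv2.findContours(m,0,2)[0]:
    if cv2.contourArea(c)>500: print('tray',tray(c,K,W),cv2.boundingRect(c))
for c in comps(img,(8,150,80),(22,255,255),300): print('orange',cv2.boundingRect(c),tray(c,K,W))
E
```

```text
red [(array([368.5, 243.6,  11.8, 368.8, 244. ]), array([664.4,  16.5]))]
green [(array([371.2, 157.8,  12.9, 371.3, 157.8]), array([661.5, 159.1]))]
caps [(array([252. , 139.5,  61.9, 253.6, 136. ]), array([487.6, 193.3])), (array([356.8,  74.9,   9.4, 356.8,  74.8]), array([631.9, 274. ])), (array([425.5,  52.5,  10.1, 424.8,  52.2]), array([721.1, 301.7])), (array([367.8,  12.1,  10.4, 367.8,  12.2]), array([643.3, 348.7]))]
tray ((474.8993835449219, 178.9838104248047), (188.8575897216797, 67.62015533447266), 84.6656723022461) (233, 80, 45, 120)
orange (235, 278, 47, 64) ((464.277099609375, -145.3489532470703), (143.59796142578125, 65.51307678222656), 76.46195983886719)
```

arm_command(targets=[[89, -134, -216, 0], [89, -134, -216, 0], [89, -134, -216, 0], [89, -134, -216, 0], [89, -134, -216, 0], [89, -134, -216, 0], [89, -134, -216, 0], [89, -134, -260, 0], [89, -134, -290, 0], [89, -134, -313, 0], [89, -134, -313, 0], [89, -134, -313, 0]], gripper=-0.5)

```text
t: 2.2
tool_pos: [664.9, 16.7, 24.9]
eef_rot: [0.5, 0.5, -0.499, 0.501]
contact_force: [0.5, -1.3, -0.5]
grip_width: 63.9
```

```bash
python3 - <<'E'
from h import *
cv2.imwrite("pics/w2.png",np.hstack([camera("wrist")]));a=camera("side")[150:300,230:430];cv2.imwrite("pics/d3.png",cv2.resize(a,None,fx=3,fy=3))
E
```

```text
(no output)
```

View pics/d3.png

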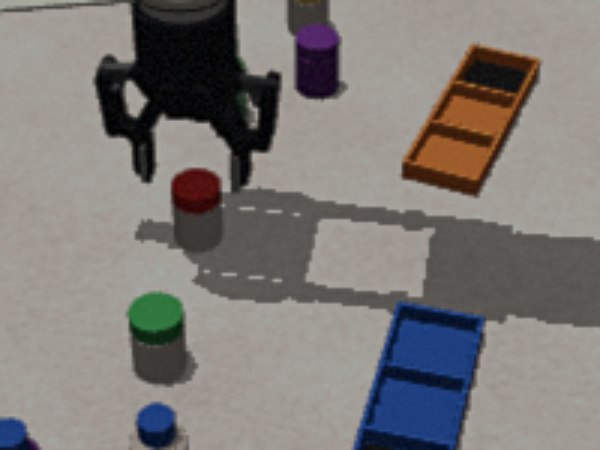

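View pics/w2.png

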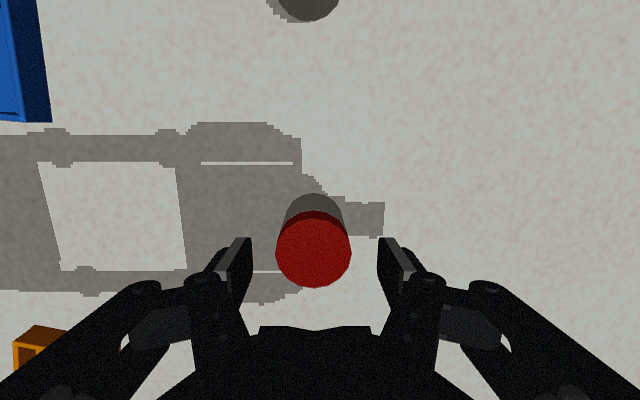

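```bash
python3 - <<'E'
from h import *
s=arm.sense();print(s['tool_pos'])
P=s['tool_pos']
for n in ("wrist","side","scene"):
    K,W=cam(n,s)
    for z in (24.9,44,55):
        q=W[:3,:3]@[P[0],P[1],z]+W[:3,3];q=K@q;print(n,z,np.round(q[:2]/q[2],1))
K,W=cam("wrist",s)
print(lid(cv2.imread("pics/w2.png"),K,W,(0,150,60),(6,255,255),55))
K,W=cam("side",s); print(on(K,W,230+197/3,150+178/3,55))
E
```

```text
[666.33493705  16.46717235  26.33857901]
wrist 24.9 [314.  229.7]
wrist 44 [314.1 242.1]
wrist 55 [314.2 250.5]
side 24.9 [294.2 220.8]
side 44 [293.8 214.6]
side 55 [293.6 211. ]
scene 24.9 [308.  229.7]
scene 44 [307.7 224.5]
scene 55 [307.6 221.5]
[(array([312.7, 248.9,  38.9, 312.3, 250.4]), array([665.4,  16.5]))]
[662.86799522   9.60325436  55.        ]
```

arm_command(targets=[[0, 0, 0, 0], [0, 0, 0, 0], [0, 0, 0, 0], [0, 0, 0, 0], [0, 0, 0, 0]], gripper=1)

```text
t: 2.8
tool_pos: [665.4, 16.1, 25.9]
eef_rot: [0.501, 0.499, -0.499, 0.501]
contact_force: [-2.0, 0.1, 7.2]
grip_width: 35.9
```

```bash
python3 - <<'E'
from h import *
a=camera("side")[150:300,230:430];cv2.imwrite("pics/d4.png",cv2.resize(a,None,fx=3,fy=3))
E
```

```text
(no output)
```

View pics/d4.png

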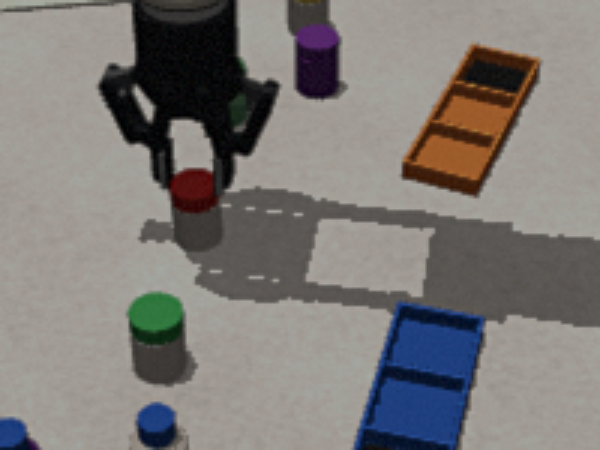

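arm_command(targets=[[0, 0, 20, 0], [0, 0, 40, 0], [0, 0, 40, 0], [0, 0, 40, 0]])

```text
t: 3.25
tool_pos: [664.6, 15.9, 63.8]
eef_rot: [0.5, 0.499, -0.5, 0.5]
contact_force: [-0.7, 0.2, -0.7]
grip_width: 35.9
```

```bash
python3 - <<'E'
from h import *
s=arm.sense();print(s['tool_pos'],s['grip_width'],s['torque'])
a=camera("side")[130:300,230:430];cv2.imwrite("pics/d5.png",np.vstack([cv2.resize(a,None,fx=2.5,fy=2.5)]))
cv2.imwrite("pics/w5.png",camera("wrist"))
a=camera("scene")[130:260,250:420];cv2.imwrite("pics/s5.png",np.vstack([cv2.resize(a,None,fx=3,fy=3)]))
E
```

```text
[664.6358454   15.947367    63.84974906] 35.91160502198987 [ 0.00494896  0.07345571 -0.0027715 ]
```

View pics/d5.png

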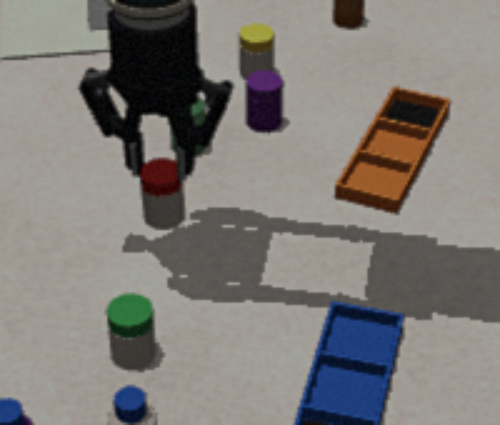

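View pics/w5.png

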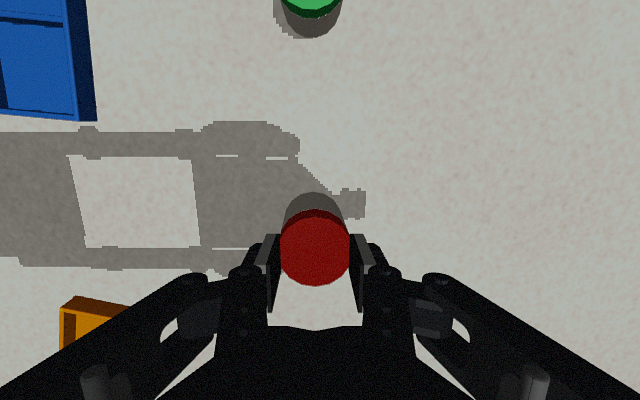

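View pics/s5.png

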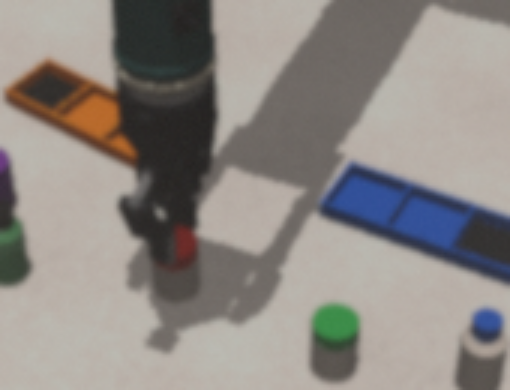

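arm_command(targets=[[-40, 20, 40, -1], [-90, 47, 40, -3], [-140, 73, 40, -5], [-185, 96, 40, -5], [-195, 101, 40, -5], [-195, 101, 40, -5], [-195, 101, 40, -5], [-195, 101, 0, -5], [-195, 101, -15, -5], [-195, 101, -15, -5], [-195, 101, -15, -5]])

```text
t: 4.5
tool_pos: [469.9, 116.5, 47.9]
eef_rot: [-0.521, -0.478, 0.522, -0.477]
contact_force: [0.2, -0.1, 0.3]
grip_width: 35.7
```

```bash
python3 - <<'E'
from h import *
s=arm.sense();K,W=cam("wrist",s);w=camera("wrist");cv2.imwrite("pics/w6.png",w)
print(s['tool_pos'],lid(w,K,W,(0,150,60),(6,255,255),s['tool_pos'][2]+32))
a=camera("side")[200:350,300:450];cv2.imwrite("pics/d6.png",cv2.resize(a,None,fx=4,fy=4))
E
```

```text
[469.91261242 116.54327002  47.94589998] [(array([314. , 247.2,  38.9, 314.2, 247.7]), array([470.4, 119.7]))]
```

View pics/d6.png

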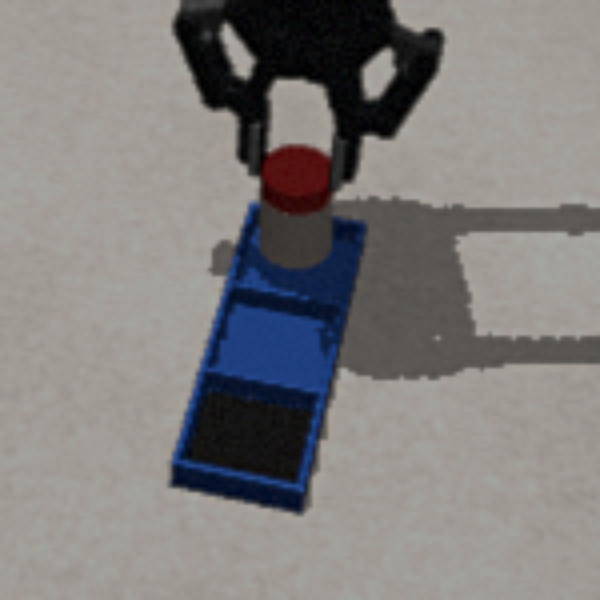

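View pics/w6.png

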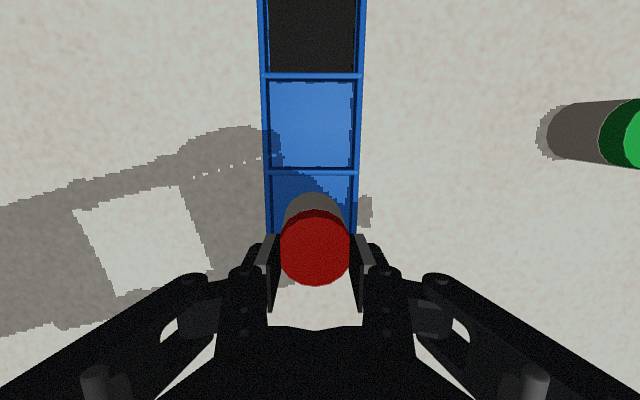

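```bash
python3 - <<'E'
from h import *
s=arm.sense();K,W=cam("wrist",s)
for p in ((262,75),(364,75),(267,172),(359,172)): print(p,np.round(on(K,W,*p,18)[:2],1))
E
```

```text
(262, 75) [446.2 213.1]
(364, 75) [510.9 207.4]
(267, 172) [441.3 150.9]
(359, 172) [504.7 145.3]
```

arm_command(targets=[[0, -1, -10, 0], [0, -1, -18, 0], [0, -1, -21, 0], [0, -1, -21, 0], [0, -1, -21, 0]])

```text
t: 5.1
tool_pos: [467.6, 116.3, 28.2]
eef_rot: [-0.521, -0.479, 0.522, -0.477]
contact_force: [-6.6, 0.1, 16.4]
grip_width: 35.7
```

arm_command(targets=[[0, 0, 0, 0], [0, 0, 0, 0], [0, 0, 0, 0], [0, 0, 0, 0]], gripper=-0.4)

```text
t: 5.5
tool_pos: [468.8, 115.9, 26.7]
eef_rot: [-0.521, -0.478, 0.521, -0.478]
contact_force: [-0.4, -0.8, -0.2]
grip_width: 59.4
```

arm_command(targets=[[0, 0, 40, 0], [0, 0, 85, 0], [0, 0, 120, 0], [0, 0, 120, 0], [0, 0, 120, 0]])

```text
t: 6.0
tool_pos: [469.8, 116.1, 148.1]
eef_rot: [0.522, 0.477, -0.521, 0.478]
contact_force: [-0.1, -0.0, -0.3]
grip_width: 59.8
```

```bash
python3 - <<'E'
from h import *
s=arm.sense();K,W=cam("wrist",s);w=camera("wrist");cv2.imwrite("pics/w7.png",w)
print(s['t'],s['tool_pos'],lid(w,K,W,(0,150,60),(6,255,255),59))
a=camera("side")[200:350,300:450];cv2.imwrite("pics/d7.png",cv2.resize(a,None,fx=4,fy=4))
E
```

```text
6.0 [469.82785312 116.13313058 148.05991389] [(array([315.3, 194.1,  21.7, 315.5, 194.5]), array([471.4, 116.7]))]
```

View pics/d7.png

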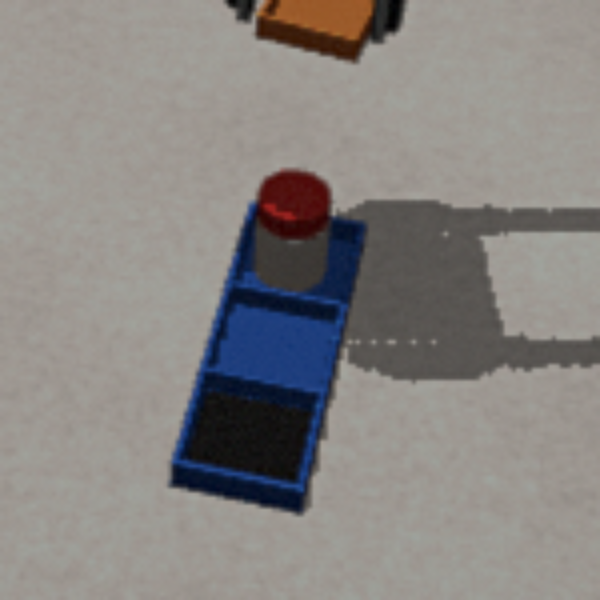

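View pics/w7.png

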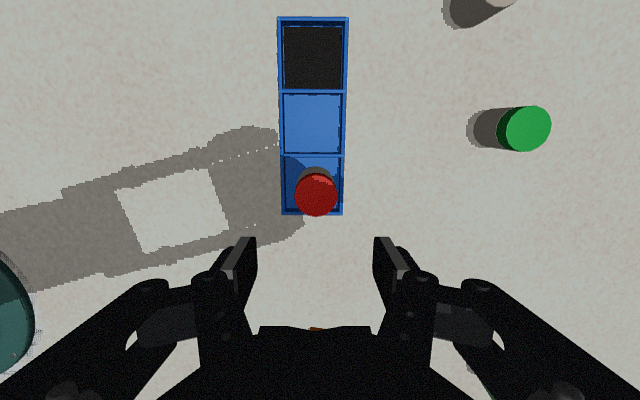

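arm_command(targets=[[62, 234, 10, 0], [62, 234, 10, 0], [62, 234, 10, 0], [62, 234, 10, 0], [62, 234, 10, 0], [62, 234, 10, 0], [62, 234, 10, 0], [62, 234, 10, 0]])

```text
t: 6.9
tool_pos: [529.7, 348.5, 155.0]
eef_rot: [-0.52, -0.478, 0.523, -0.478]
contact_force: [0.5, 1.1, 0.2]
grip_width: 60.1
```

```bash
python3 - <<'E'
from h import *
s=arm.sense();w=camera("wrist");cv2.imwrite("pics/w8.png",w)
print(s['t'],s['tool_pos']);np.save("w8.npy",np.r_[s['tool_pos'],s['eef_rot']])
E
```

```text
6.9 [529.71425519 348.5086161  155.00420485]
```

View pics/w8.png

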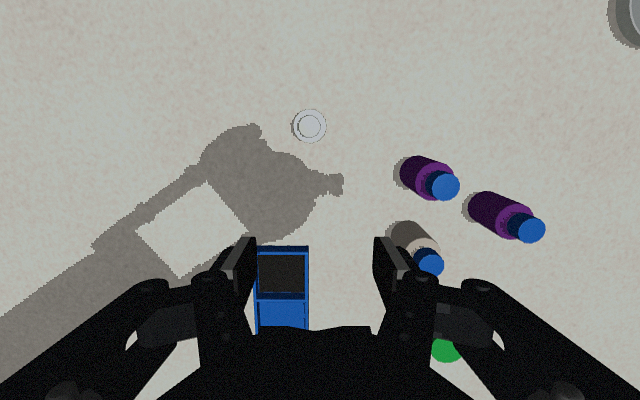

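```bash
python3 - <<'E'
from h import *
p=np.load("w8.npy");s=dict(tool_pos=p[:3],eef_rot=p[3:]);K,W=cam("wrist",s)
print(on(K,W,309,125.5,56),on(K,W,309,126,40))
E
```

```text
[530.31641957 409.89766832  56.        ] [529.91807356 409.21254398  40.        ]
```

```bash
python3 - <<'E'
from h import *
K,W=cam("side")
for z in (48,54,60,66):
  for x in (446,494):
    q=K@(W[:3,:3]@[x,116.5,z]+W[:3,3]);print(z,x,np.round((q[:2]/q[2]-[300,200])*4))
E
```

```text
48 446 [337. 215.]
48 494 [248. 204.]
54 446 [338. 206.]
54 494 [248. 196.]
60 446 [339. 198.]
60 494 [249. 188.]
66 446 [340. 190.]
66 494 [249. 180.]
```

arm_command(targets=[[-1, 60, 0, 0], [-1, 60, -40, 0], [-1, 60, -85, 0], [-1, 60, -120, 0], [-1, 60, -140, 0], [-1, 60, -151, 0], [-1, 60, -151, 0], [-1, 60, -151, 0]])

```text
t: 7.75
tool_pos: [531.0, 409.9, 7.4]
eef_rot: [0.522, 0.477, -0.521, 0.478]
contact_force: [1.1, -0.2, -0.2]
grip_width: 59.9
```

```bash
python3 - <<'E'
from h import *
w=camera("wrist");cv2.imwrite("pics/w9.png",w)
a=camera("side")[320:400,250:400];cv2.imwrite("pics/d9.png",cv2.resize(a,None,fx=5,fy=5))
E
```

```text
(no output)
```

View pics/d9.png

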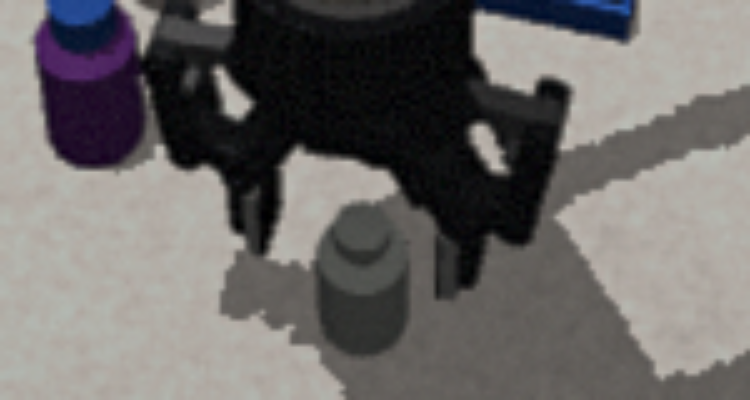

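View pics/w9.png

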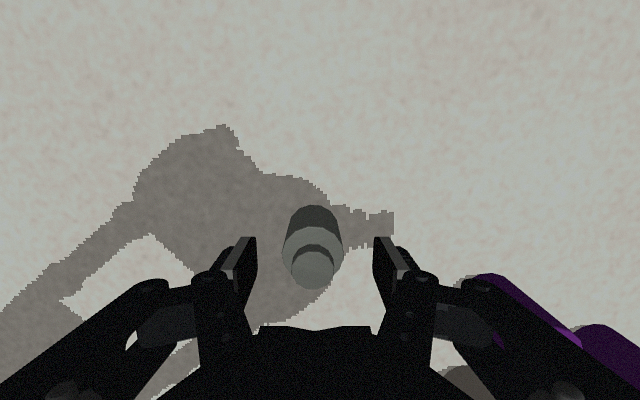

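arm_command(targets=[[0, 0, 0, 0], [0, 0, 0, 0], [0, 0, 0, 0], [0, 0, 0, 0], [0, 0, 0, 0]], gripper=1)

```text
t: 8.35
tool_pos: [530.7, 410.8, 7.9]
eef_rot: [0.522, 0.478, -0.521, 0.478]
contact_force: [-2.2, -1.0, 6.5]
grip_width: 28.6
```

arm_command(targets=[[0, 0, 30, 0], [0, 0, 75, 0], [0, 0, 110, 0], [0, 0, 110, 0], [0, 0, 110, 0]])

```text
t: 8.85
tool_pos: [530.4, 410.4, 117.1]
eef_rot: [0.522, 0.478, -0.521, 0.478]
contact_force: [0.1, -0.3, -2.5]
grip_width: 28.3
```

```bash
python3 - <<'E'
from h import *
w=camera("wrist");cv2.imwrite("pics/w10.png",w)
a=camera("side")[250:400,250:450];cv2.imwrite("pics/d10.png",cv2.resize(a,None,fx=4,fy=4))
E
```

```text
(no output)
```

View pics/d10.png

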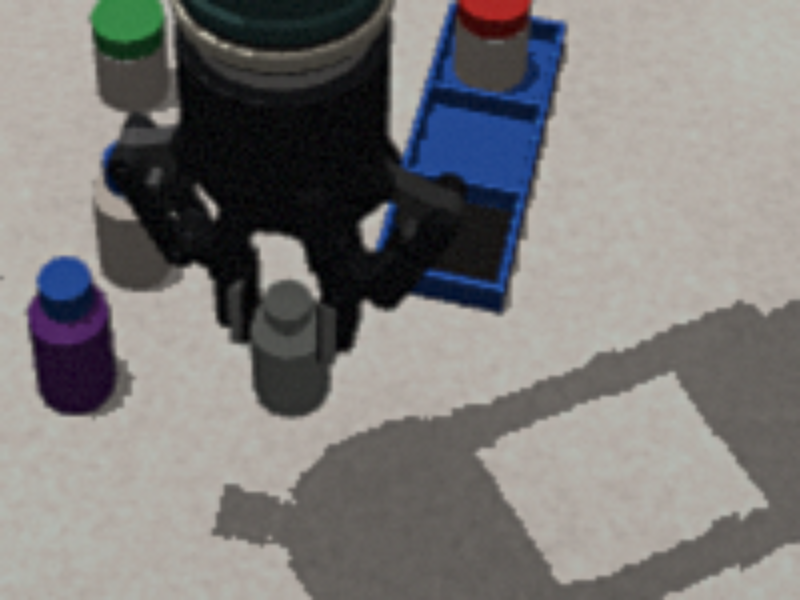

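View pics/w10.png

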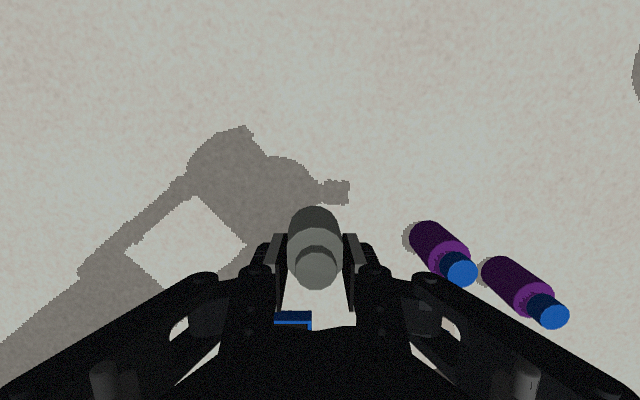

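arm_command(targets=[[-10, -40, 10, 0], [-21, -90, 10, 0], [-33, -140, 10, 0], [-44, -189, 10, 0], [-52, -222, 10, 0], [-54, -231, 0, 0], [-54, -231, -30, 0], [-54, -231, -60, 0], [-54, -231, -75, 0], [-54, -231, -75, 0], [-54, -231, -75, 0]])

```text
t: 10.05
tool_pos: [474.9, 179.1, 39.7]
eef_rot: [-0.52, -0.478, 0.522, -0.477]
contact_force: [0.2, -0.1, -2.2]
grip_width: 28.4
```

```bash
python3 - <<'E'
from h import *
print(arm.sense()['tool_pos'])
w=camera("wrist");cv2.imwrite("pics/w11.png",w)
a=camera("side")[200:350,300:450];cv2.imwrite("pics/d11.png",cv2.resize(a,None,fx=4,fy=4))
E
```

```text
[474.94041414 179.06361126  39.71788366]
```

View pics/d11.png

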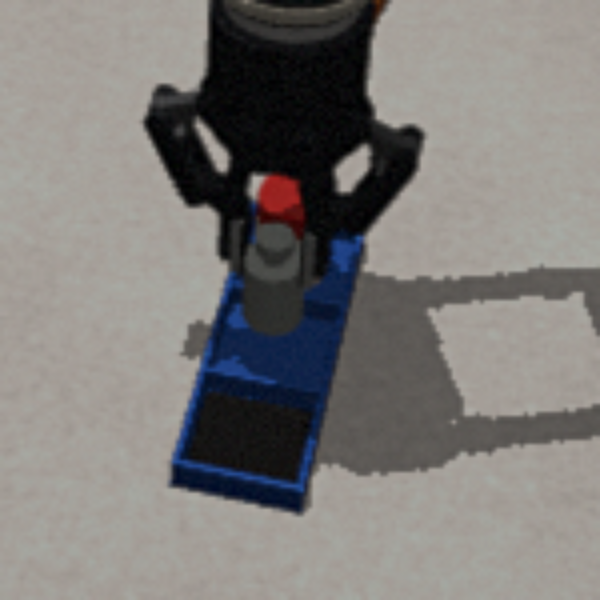

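View pics/w11.png

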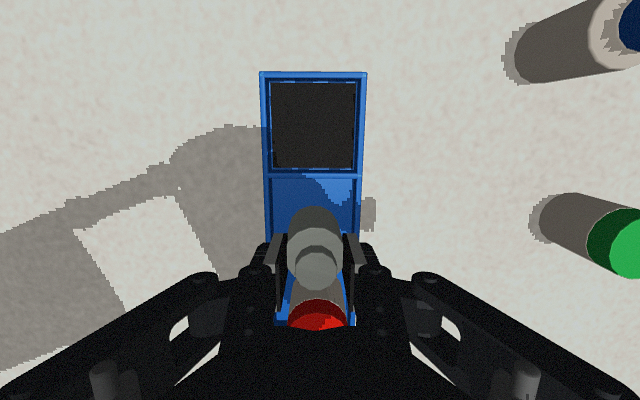

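arm_command(targets=[[0, 0, -12, 0], [0, 0, -24, 0], [0, 0, -29, 0], [0, 0, -30, 0], [0, 0, -30, 0]])

```text
t: 10.65
tool_pos: [475.2, 179.0, 11.9]
eef_rot: [-0.521, -0.478, 0.522, -0.477]
contact_force: [-6.0, -1.1, 9.9]
grip_width: 28.5
```

arm_command(targets=[[0, 0, 0, 0], [0, 0, 0, 0], [0, 0, 0, 0], [0, 0, 0, 0]], gripper=-0.3)

```text
t: 11.05
tool_pos: [476.0, 179.0, 10.9]
eef_rot: [-0.521, -0.478, 0.521, -0.478]
contact_force: [-0.4, -0.1, 0.2]
grip_width: 55.6
```

arm_command(targets=[[0, 0, 30, 0], [0, 0, 70, 0], [0, 0, 110, 0], [0, 0, 140, 0], [0, 0, 140, 0], [0, 0, 140, 0]])

```text
t: 11.65
tool_pos: [476.6, 179.2, 151.9]
eef_rot: [0.522, 0.477, -0.521, 0.478]
contact_force: [0.1, -0.2, -1.0]
grip_width: 55.9
```

```bash
python3 - <<'E'
from h import *
s=arm.sense();K,W=cam("wrist",s);w=camera("wrist");cv2.imwrite("pics/w12.png",w)
print(s['t'],s['tool_pos'],[ (c[0],c[1]) for c in lid(w,K,W,(100,130,90),(120,255,255),78)],lid(w,K,W,(50,120,80),(75,255,255),55))
a=camera("side")[200:350,300:450];cv2.imwrite("pics/d12.png",cv2.resize(a,None,fx=3,fy=3))
E
```

```text
11.65 [476.61951895 179.18866929 151.8704344 ] [(array([311. , 177.1,  92.2, 310.3, 162. ]), array([476.5, 211.7])), (array([505.4,  63.6,  17.8, 504.7,  63. ]), array([631.9, 274.2])), (array([629.5,  14.2,  17.1, 627.1,  13.9]), array([719.2, 300. ]))] [(array([511. , 197.5,  22.2, 511. , 197.1]), array([661.5, 159. ]))]
```

View pics/d12.png

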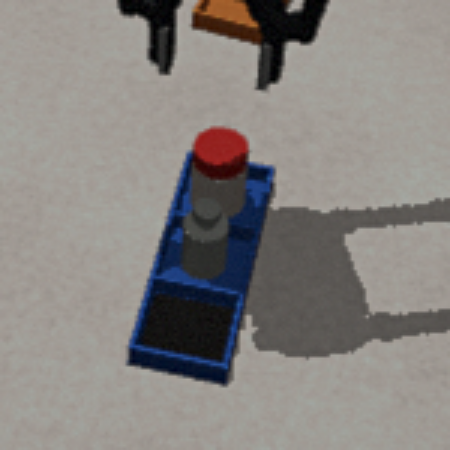

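View pics/w12.png

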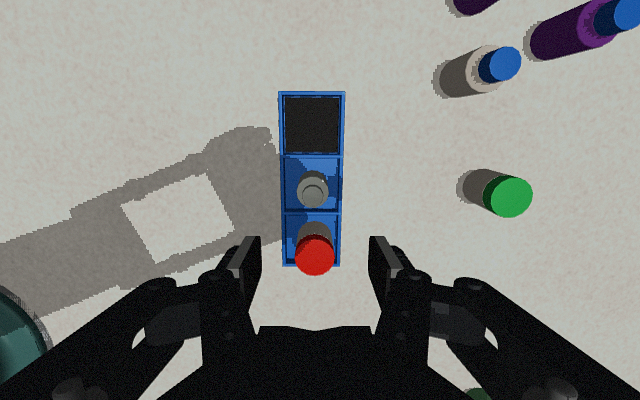

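arm_command(targets=[[40, 25, 0, -6], [80, 50, 0, -13], [120, 75, 0, -20], [150, 90, 0, -25], [156, 95, 0, -25], [156, 95, 0, -25], [156, 95, -40, -25], [156, 95, -80, -25], [156, 95, -115, -25], [156, 95, -139, -25], [156, 95, -139, -25], [156, 95, -139, -25]], gripper=-0.4)

```text
t: 12.95
tool_pos: [630.4, 273.1, 11.5]
eef_rot: [-0.611, -0.354, 0.613, -0.353]
contact_force: [0.2, 0.2, 0.6]
grip_width: 60.2
```

```bash
python3 - <<'E'
from h import *
print(arm.sense()['tool_pos'])
w=camera("wrist");cv2.imwrite("pics/w13.png",w)
a=camera("side")[220:370,200:350];cv2.imwrite("pics/d13.png",cv2.resize(a,None,fx=4,fy=4))
E
```

```text
[630.35626428 273.14000888  11.51985531]
```

View pics/d13.png

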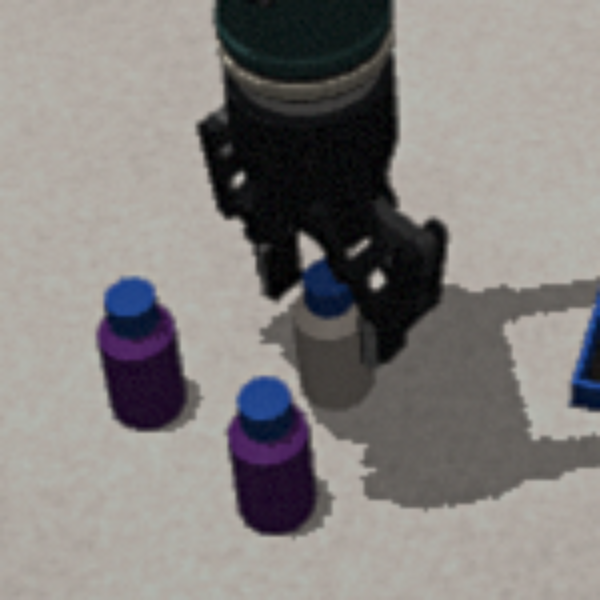

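View pics/w13.png

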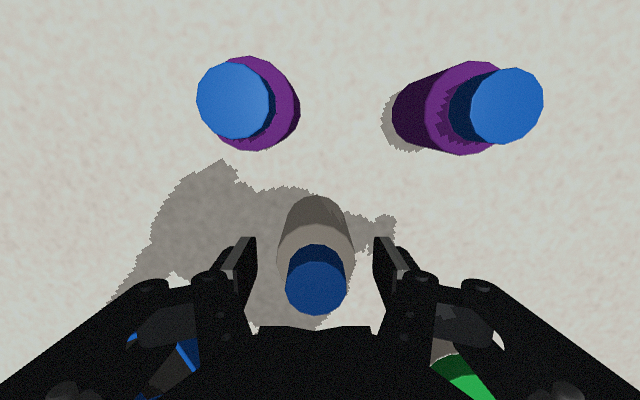

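arm_command(targets=[[0, 0, 0, 0], [0, 0, 0, 0], [0, 0, 0, 0], [0, 0, 0, 0], [0, 0, 0, 0], [0, 0, 30, 0], [0, 0, 75, 0], [0, 0, 120, 0], [0, 0, 158, 0], [0, 0, 158, 0]], gripper=1)

```text
t: 14.05
tool_pos: [636.9, 275.9, 179.7]
eef_rot: [0.618, 0.353, -0.607, 0.354]
contact_force: [2.1, -0.7, -0.5]
grip_width: 35.5
```

```bash
python3 - <<'E'
from h import *
print(arm.sense()['tool_pos'])
w=camera("wrist");cv2.imwrite("pics/w14.png",w)
a=camera("side")[170:370,200:400];cv2.imwrite("pics/d14.png",cv2.resize(a,None,fx=2.5,fy=2.5))
E
```

```text
[636.86317729 275.88721777 179.65984796]
```

View pics/d14.png

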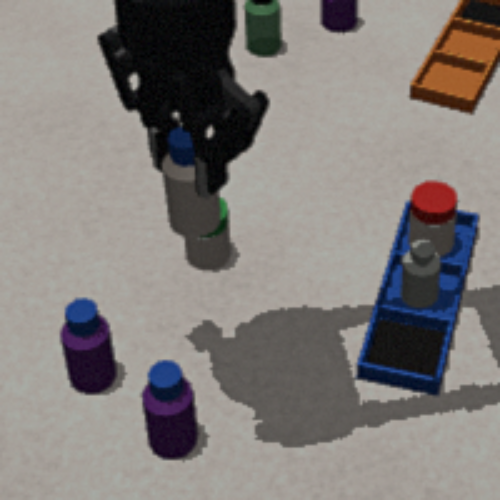

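arm_command(targets=[[-15, -40, 5, 2], [-33, -87, 10, 4], [-51, -134, 10, 6], [-69, -181, 10, 8], [-87, -228, 10, 10], [-105, -275, 10, 12], [-122, -322, 10, 14], [-140, -369, 10, 16], [-158, -416, 10, 18], [-175, -460, 10, 18], [-188, -495, 10, 18], [-188, -495, 10, 18]])

```text
t: 15.35
tool_pos: [440.8, -224.1, 177.8]
eef_rot: [-0.55, -0.445, 0.552, -0.443]
contact_force: [0.1, 0.5, -0.2]
grip_width: 35.6
```

```bash
python3 - <<'E'
from h import *
s=arm.sense();K,W=cam("wrist",s);print(s['t'],s['tool_pos'],s['eef_rot'])
w=camera("wrist");cv2.imwrite("pics/w15.png",w);np.save("w15.npy",np.r_[s['tool_pos'],s['eef_rot']])
E
```

```text
15.35 [ 440.8253661  -224.06570151  177.75456768] [-0.54960279 -0.44457118  0.55177347 -0.44253731]
```

View pics/w15.png

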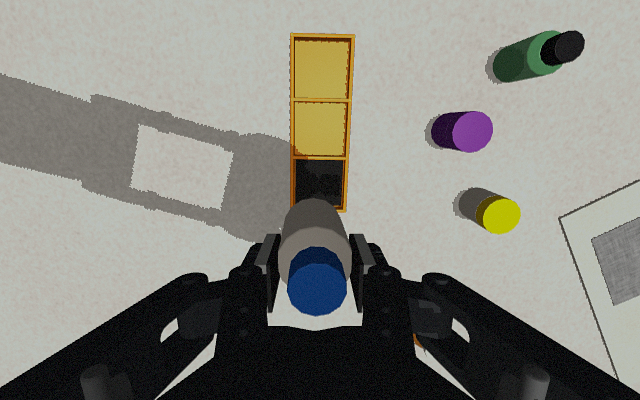

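```bash
python3 - <<'E'
from h import *
p=np.load("w15.npy");s=dict(tool_pos=p[:3],eef_rot=p[3:]);K,W=cam("wrist",s);w=cv2.imread("pics/w15.png")
a=(on(K,W,291,157,18)+on(K,W,349,157.5,18))/2;b=(on(K,W,291.5,99,18)+on(K,W,352,100,18))/2
c=(on(K,W,291,36,18)+on(K,W,354,37,18))/2
print(a,b,c,(a+b)/2,a-b,(a+b)/2+(a-b),on(K,W,349,157.5,18)-on(K,W,291,157,18))
print('yellow',lid(w,K,W,(24,150,90),(34,255,255),55))
print('gbcap',lid(w,K,W,(0,0,0),(180,255,40),78)[:4])
E
```

```text
[ 452.21983915 -199.92088765   18.        ] [ 466.88927333 -140.15092471   18.        ] [480.18180686 -81.02924718  18.        ] [ 459.55455624 -170.03590618   18.        ] [-14.66943418 -59.76996294   0.        ] [ 444.88512206 -229.80586912   18.        ] [ 63.565511   -14.43072045   0.        ]
yellow [(array([501. , 216. ,  19.8, 501. , 215.7]), array([ 625.4, -295.7])), (array([318. , 128. ,  34.7, 313.2, 133.5]), array([ 451. , -171.5])), (array([321. ,  69.5,  37.1, 318.7,  65.4]), array([ 469.1, -112.7]))]
gbcap [(array([319.5, 393.5, 319.5, 314.3, 345.6]), array([ 403.5, -394. ])), (array([318.1, 181.4,  31.5, 318.9, 180. ]), array([ 447.4, -213.2])), (array([561. ,  46.5,  23.6, 562. ,  47.8]), array([ 669. , -146.7]))]
```

arm_command(targets=[[1, -10, -20, -1], [1, -10, -60, -1], [1, -10, -100, -1], [1, -10, -130, -1], [1, -10, -140, -1], [1, -10, -140, -1], [1, -10, -140, -1]])

```text
t: 16.1
tool_pos: [446.0, -230.8, 40.9]
eef_rot: [0.553, 0.44, -0.553, 0.441]
contact_force: [0.5, -0.1, -0.4]
grip_width: 35.1
```

```bash
python3 - <<'E'
from h import *
s=arm.sense();K,W=cam("wrist",s);print(s['tool_pos'])
w=camera("wrist");cv2.imwrite("pics/w16.png",w)
a=camera("side")[110:230,330:450];cv2.imwrite("pics/d16.png",cv2.resize(a,None,fx=5,fy=5))
E
```

```text
[ 445.99838893 -230.80663079   40.92326871]
```

View pics/d16.png

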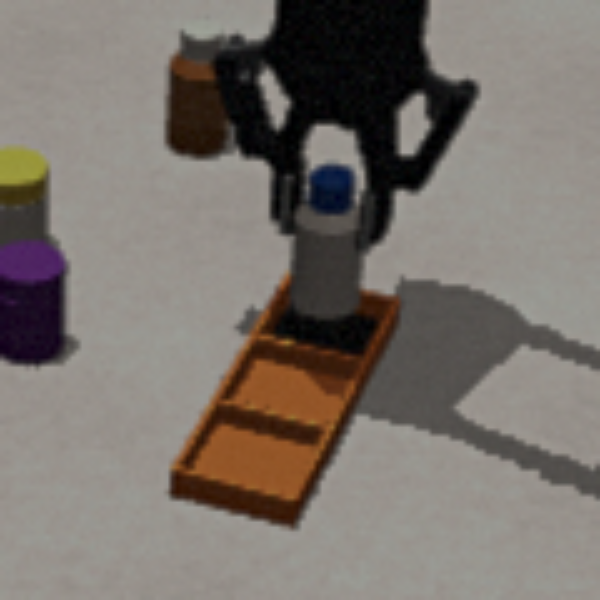

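View pics/w16.png

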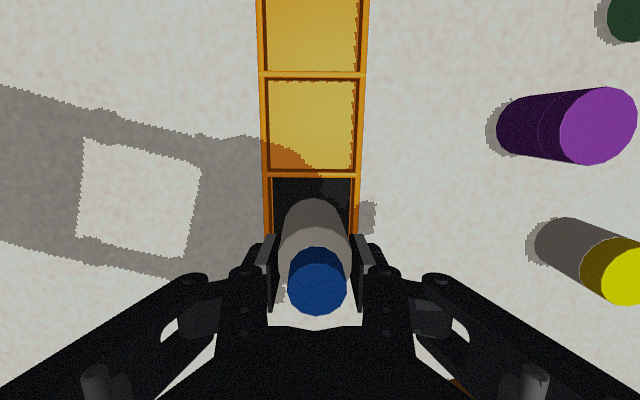

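```bash
python3 - <<'E'
from h import *
s=arm.sense();K,W=cam("wrist",s)
a=(on(K,W,263,174,18)+on(K,W,361,174,18))/2;b=(on(K,W,258,75,18)+on(K,W,367,75,18))/2
print(a,b,(a+b)/2,(a+b)/2+(a-b))
E
```

```text
[ 452.7282028  -201.13212739   18.        ] [ 466.98842535 -141.34136444   18.        ] [ 459.85831407 -171.23674592   18.        ] [ 445.59809152 -231.02750886   18.        ]
```

arm_command(targets=[[0, 0, -10, 0], [0, 0, -19, 0], [0, 0, -23, 0], [0, 0, -23, 0], [0, 0, -23, 0]])

```text
t: 16.7
tool_pos: [445.2, -231.4, 18.7]
eef_rot: [-0.553, -0.44, 0.554, -0.44]
contact_force: [-6.0, 2.3, 14.0]
grip_width: 35.2
```

arm_command(targets=[[0, 0, 0, 0], [0, 0, 0, 0], [0, 0, 0, 0], [0, 0, 0, 0]], gripper=-0.4)

```text
t: 17.1
tool_pos: [444.7, -230.9, 16.7]
eef_rot: [-0.553, -0.44, 0.553, -0.44]
contact_force: [-0.5, -0.2, 0.0]
grip_width: 59.8
```

arm_command(targets=[[0, 0, 30, 0], [0, 0, 70, 0], [0, 0, 110, 0], [0, 0, 150, 0], [0, 0, 150, 0], [0, 0, 150, 0]])

```text
t: 17.7
tool_pos: [445.9, -231.5, 168.4]
eef_rot: [0.554, 0.439, -0.553, 0.441]
contact_force: [-0.0, -0.3, -0.8]
grip_width: 59.7
```

```bash
python3 - <<'E'
from h import *
s=arm.sense();K,W=cam("wrist",s);print(s['tool_pos'])
w=camera("wrist");cv2.imwrite("pics/w17.png",w)
print([x for x in lid(w,K,W,(100,130,60),(125,255,255),82)],'yel',lid(w,K,W,(24,150,90),(34,255,255),55))
a=camera("side")[110:230,330:450];cv2.imwrite("pics/d17.png",cv2.resize(a,None,fx=4,fy=4))
E
```

```text
[ 445.87713674 -231.49156958  168.3529556 ]
[(array([311.9, 196.2,  13.4, 311.9, 196.5]), array([ 444.1, -231.7]))] yel [(array([500.7, 211.2,  20.3, 500.4, 210.3]), array([ 625.5, -295.8])), (array([310.6, 122.4,  36.1, 310.5, 123.1]), array([ 457.2, -169. ])), (array([312.5,  61.5,  38.2, 314.9,  68.9]), array([ 471.9, -124.3]))]
```

View pics/d17.png

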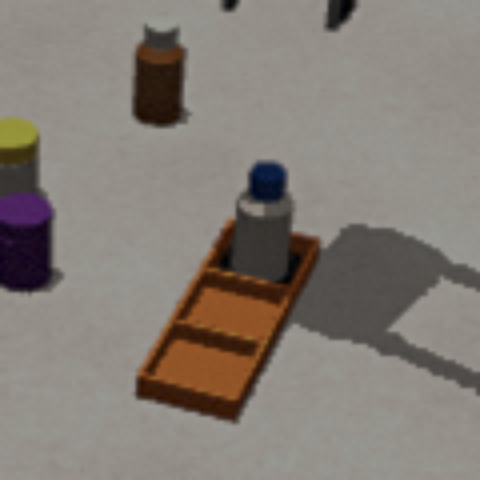

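View pics/w17.png

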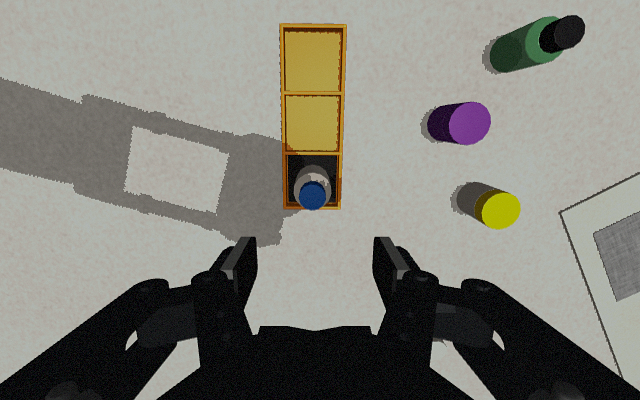

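arm_command(targets=[[45, -16, 0, 0], [92, -33, 0, 0], [139, -50, 0, 0], [172, -62, 0, 0], [179, -65, 0, 0], [179, -65, -20, 0], [179, -65, -65, 0], [179, -65, -110, 0], [179, -65, -140, 0], [179, -65, -155, 0], [179, -65, -155, 0], [179, -65, -155, 0]])

```text
t: 19.0
tool_pos: [624.2, -296.2, 12.7]
eef_rot: [0.553, 0.44, -0.553, 0.44]
contact_force: [1.2, -0.4, 0.1]
grip_width: 59.8
```

```bash
python3 - <<'E'
from h import *
s=arm.sense();K,W=cam("wrist",s);print(s['tool_pos'])
w=camera("wrist");cv2.imwrite("pics/w18.png",w)
print('yel',lid(w,K,W,(24,150,60),(34,255,255),55))
E
```

```text
[ 624.20700964 -296.15041547   12.65202973]
yel [(array([316.8, 257.3,  42.4, 316.6, 257.6]), array([ 626.2, -293.7]))]
```

View pics/w18.png

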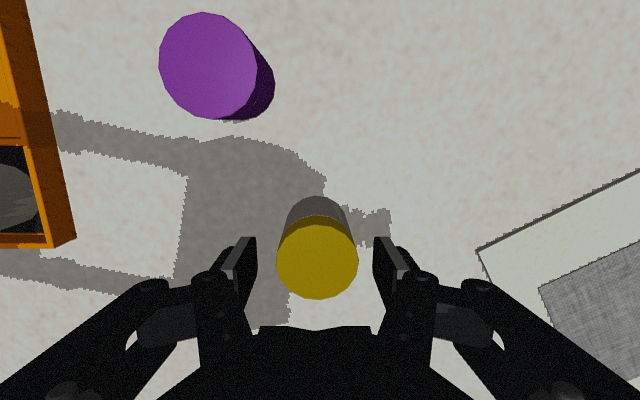

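arm_command(targets=[[0, 0, 0, 0], [0, 0, 0, 0], [0, 0, 0, 0], [0, 0, 0, 0], [0, 0, 0, 0], [0, 0, 30, 0], [0, 0, 70, 0], [0, 0, 110, 0], [0, 0, 110, 0]], gripper=1)

```text
t: 19.95
tool_pos: [629.1, -298.6, 131.4]
eef_rot: [0.556, 0.435, -0.551, 0.445]
contact_force: [0.3, -0.5, 1.4]
grip_width: 37.4
```

arm_command(targets=[[-25, 30, 0, 0], [-55, 67, 0, 0], [-85, 105, 0, 0], [-115, 142, 0, 0], [-142, 175, 0, 0], [-150, 185, 0, 0], [-150, 185, -20, 0], [-150, 185, -60, 0], [-150, 185, -80, 0], [-150, 185, -80, 0], [-150, 185, -80, 0]])

```text
t: 21.05
tool_pos: [474.4, -111.3, 42.4]
eef_rot: [-0.553, -0.44, 0.553, -0.44]
contact_force: [0.4, 0.3, -0.8]
grip_width: 37.7
```

```bash
python3 - <<'E'
from h import *
s=arm.sense();K,W=cam("wrist",s);print(s['tool_pos'])
w=camera("wrist");cv2.imwrite("pics/w19.png",w)
a=camera("side")[130:250,310:430];cv2.imwrite("pics/d19.png",cv2.resize(a,None,fx=5,fy=5))
E
```

```text
[ 474.43539522 -111.34377942   42.3569991 ]
```

View pics/d19.png

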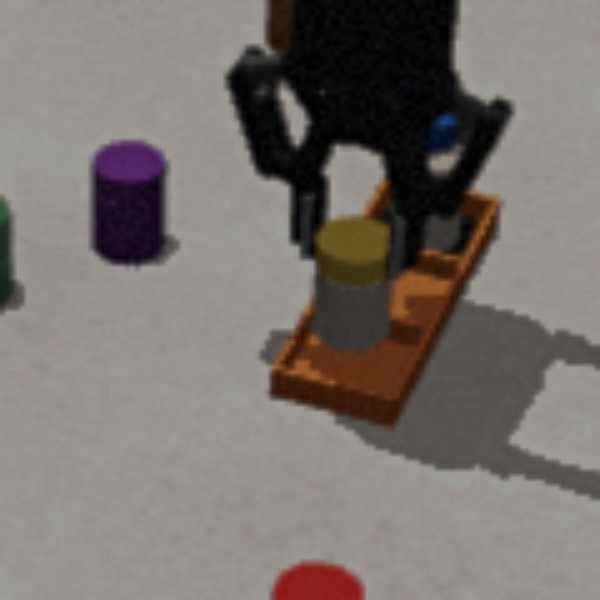

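View pics/w19.png

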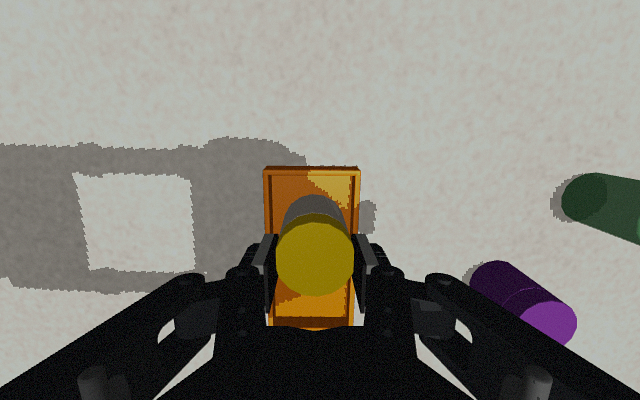

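arm_command(targets=[[-1, 0, -10, 0], [-1, 0, -20, 0], [-1, 0, -25, 0], [-1, 0, -25, 0], [-1, 0, -25, 0]])

```text
t: 21.65
tool_pos: [473.2, -111.1, 19.1]
eef_rot: [-0.553, -0.44, 0.553, -0.44]
contact_force: [-7.9, 1.4, 19.3]
grip_width: 37.4
```

arm_command(targets=[[0, 0, 0, 0], [0, 0, 0, 0], [0, 0, 0, 0], [0, 0, 0, 0]], gripper=-0.4)

```text
t: 22.05
tool_pos: [472.6, -110.9, 16.5]
eef_rot: [-0.553, -0.44, 0.554, -0.44]
contact_force: [0.2, -0.2, 0.8]
grip_width: 59.5
```

arm_command(targets=[[0, 0, 30, 0], [0, 0, 70, 0], [0, 0, 110, 0], [0, 0, 150, 0], [0, 0, 150, 0], [0, 0, 150, 0]])

```text
t: 22.65
tool_pos: [473.9, -111.3, 168.2]
eef_rot: [0.554, 0.439, -0.553, 0.441]
contact_force: [-0.4, 0.1, -0.3]
grip_width: 59.8
```

```bash
python3 - <<'E'
from h import *
s=arm.sense();K,W=cam("wrist",s);print(s['t'],s['tool_pos'])
w=camera("wrist");cv2.imwrite("pics/w20.png",w)
print('yel',lid(w,K,W,(24,150,60),(34,255,255),59))
a=camera("side")[110:250,310:450];cv2.imwrite("pics/d20.png",cv2.resize(a,None,fx=4,fy=4))
E
```

```text
22.65 [ 473.92107273 -111.26234934  168.22920689]
yel [(array([313.4, 189.1,  20.8, 313. , 188.8]), array([ 473.6, -109.7])), (array([315.5, 157.3,  21.6, 322.2, 158.6]), array([488.7, -83.1]))]
```

View pics/d20.png

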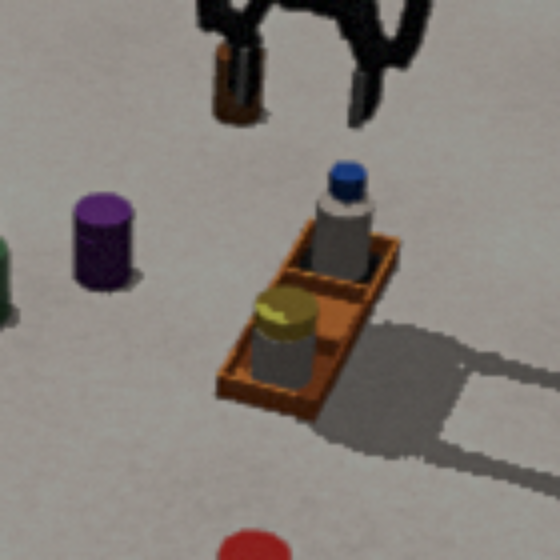

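View pics/w20.png

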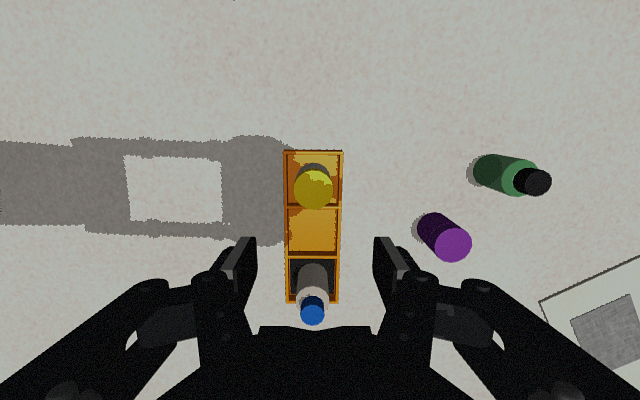

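arm_command(targets=[[62, -365, 20, 0], [62, -365, 20, 0], [62, -365, 20, 0], [62, -365, 20, 0], [62, -365, 20, 0], [62, -365, 20, 0], [62, -365, 20, 0], [62, -365, 20, 0], [62, -365, 20, 0], [62, -365, 20, 0]])

```text
t: 23.75
tool_pos: [533.8, -475.1, 184.0]
eef_rot: [-0.554, -0.442, 0.554, -0.438]
contact_force: [-0.3, 0.5, 0.3]
grip_width: 59.8
```

```bash
python3 - <<'E'
from h import *
s=arm.sense();K,W=cam("wrist",s);print(s['t'],s['tool_pos'])
w=camera("wrist");cv2.imwrite("pics/w21.png",w);np.save("w21.npy",np.r_[s['tool_pos'],s['eef_rot']])
E
```

```text
23.75 [ 533.83905318 -475.08713192  184.00488047]
```

View pics/w21.png

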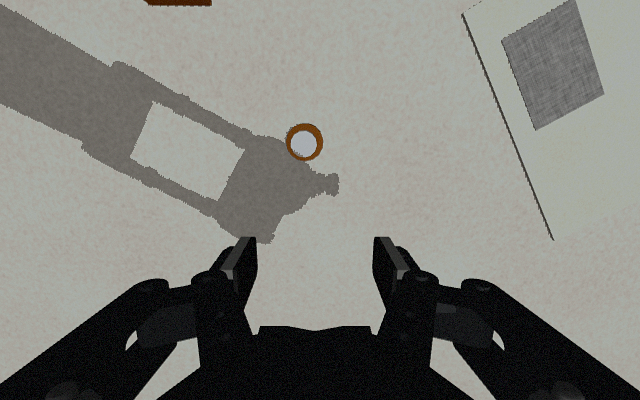

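```bash
python3 - <<'E'
from h import *
p=np.load("w21.npy");s=dict(tool_pos=p[:3],eef_rot=p[3:]);K,W=cam("wrist",s)
print(on(K,W,304,143.5,78),on(K,W,304.5,141.5,54))
E
```

```text
[ 534.66190392 -428.52685199   78.        ] [ 534.32323048 -428.12593456   54.        ]
```

arm_command(targets=[[0, 30, -30, 0], [0, 49, -60, 0], [0, 49, -87, 0], [0, 49, -87, 0], [0, 49, -87, 0], [0, 49, -87, 0]])

```text
t: 24.4
tool_pos: [536.2, -427.6, 102.3]
eef_rot: [0.553, 0.439, -0.553, 0.441]
contact_force: [1.1, -0.3, 0.2]
grip_width: 59.6
```

```bash
python3 - <<'E'
from h import *
s=arm.sense();K,W=cam("wrist",s);print(s['t'],s['tool_pos'])
w=camera("wrist");cv2.imwrite("pics/w22.png",w);np.save("w22.npy",np.r_[s['tool_pos'],s['eef_rot']])
print('amber',lid(w,K,W,(5,150,60),(16,255,255),54))
print('white',lid(w,K,W,(0,0,190),(180,40,255),78))
E
```

```text
24.4 [ 536.17390109 -427.57939365  102.30284595]
amber [(array([311.1, 209.1,  23.9, 311.3, 200.4]), array([ 535.7, -421.1])), (array([145.1,  18.1,  46.2, 158.3,  21.4]), array([ 465.2, -279. ])), (array([116.5,   8.5,  21.3, 104.4,   8.4]), array([ 433.6, -264. ]))]
white []
```

View pics/w22.png

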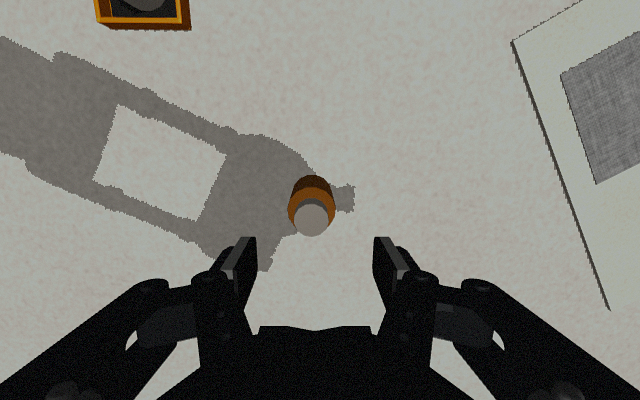

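```bash
python3 - <<'E'
from h import *
p=np.load("w22.npy");s=dict(tool_pos=p[:3],eef_rot=p[3:]);K,W=cam("wrist",s)
print(on(K,W,311,219,78),on(K,W,311,208,54))
E
```

```text
[ 534.11020236 -427.86668767   78.        ] [ 534.08531267 -427.07992866   54.        ]
```

arm_command(targets=[[-1, 0, -40, 0], [-1, 0, -70, 0], [-1, 0, -88, 0], [-1, 0, -88, 0], [-1, 0, -88, 0]])

```text
t: 24.95
tool_pos: [534.7, -427.8, 13.2]
eef_rot: [0.554, 0.44, -0.553, 0.441]
contact_force: [-0.2, -0.9, 0.5]
grip_width: 60.0
```

arm_command(targets=[[0, 0, 0, 0], [0, 0, 0, 0], [0, 0, 0, 0], [0, 0, 0, 0], [0, 0, 0, 0], [0, 0, 30, 0], [0, 0, 75, 0], [0, 0, 120, 0], [0, 0, 158, 0], [0, 0, 158, 0]], gripper=1)

```text
t: 25.95
tool_pos: [538.1, -430.4, 179.7]
eef_rot: [0.554, 0.435, -0.552, 0.445]
contact_force: [0.6, -0.4, 0.1]
grip_width: 35.6
```

```bash
python3 - <<'E'
from h import *
w=camera("wrist");a=camera("side")[20:160,300:460]
cv2.imwrite("pics/d23.png",np.hstack([cv2.resize(a,(457,400)),w[:,150:480]]))
E
```

```text
(no output)
```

View pics/d23.png

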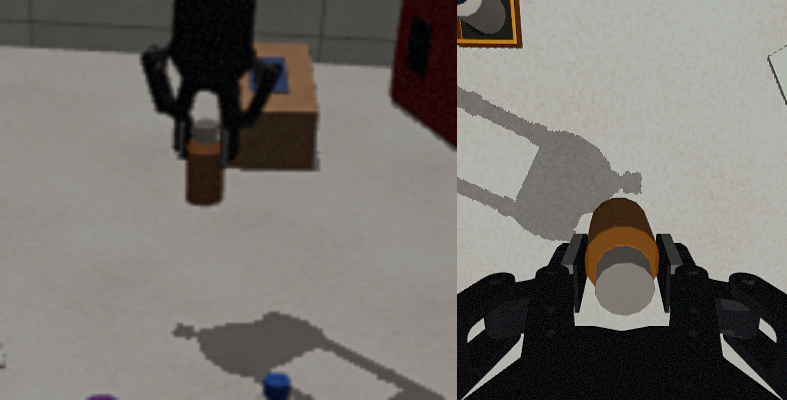

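arm_command(targets=[[-3, 40, 5, 1], [-7, 87, 5, 2], [-10, 134, 5, 3], [-14, 181, 5, 4], [-18, 228, 5, 5], [-21, 275, 5, 6], [-25, 322, 5, 7], [-29, 369, 5, 8], [-32, 416, 5, 8], [-36, 463, 5, 8], [-40, 510, 5, 8], [-43, 557, 5, 8]])

```text
t: 27.25
tool_pos: [488.9, 131.5, 173.0]
eef_rot: [-0.52, -0.478, 0.522, -0.477]
contact_force: [0.6, -0.2, -0.2]
grip_width: 35.5
```

arm_command(targets=[[-3, 40, 0, 0], [-6, 80, 0, 0], [-9, 105, 0, 0], [-9, 111, 0, 0], [-9, 111, -20, 0], [-9, 111, -60, 0], [-9, 111, -100, 0], [-9, 111, -130, 0], [-9, 111, -130, 0], [-9, 111, -130, 0]])

```text
t: 28.25
tool_pos: [481.0, 239.8, 44.1]
eef_rot: [-0.52, -0.478, 0.523, -0.477]
contact_force: [0.4, 0.8, -0.2]
grip_width: 35.6
```

```bash
python3 - <<'E'
from h import *
s=arm.sense();K,W=cam("wrist",s);print(s['t'],s['tool_pos'])
w=camera("wrist");a=camera("side")[200:350,300:450]
cv2.imwrite("pics/d24.png",np.hstack([cv2.resize(a,(400,400)),w[:,130:510]]));cv2.imwrite("pics/w24.png",w)
E
```

```text
28.25 [481.01288687 239.8282521   44.11706981]
```

View pics/d24.png

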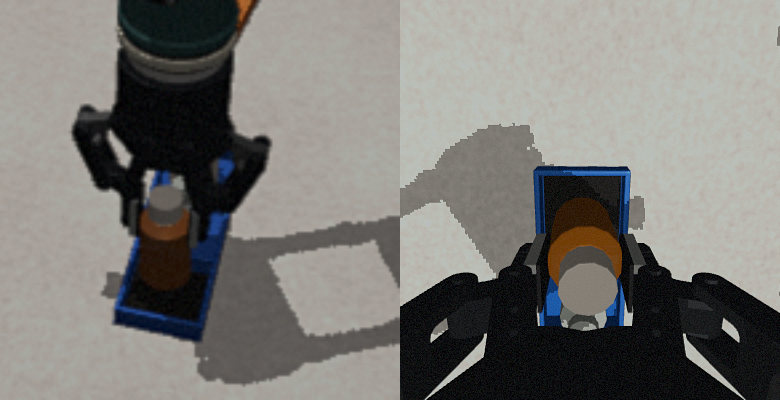

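arm_command(targets=[[-1, 0, -12, 0], [-1, 0, -23, 0], [-1, 0, -28, 0], [-1, 0, -28, 0], [-1, 0, -28, 0]])

```text
t: 28.85
tool_pos: [481.1, 241.4, 18.8]
eef_rot: [0.521, 0.478, -0.521, 0.478]
contact_force: [-4.3, -1.5, 13.5]
grip_width: 35.5
```

arm_command(targets=[[0, 0, 0, 0], [0, 0, 0, 0], [0, 0, 0, 0], [0, 0, 0, 0]], gripper=-0.4)

```text
t: 29.25
tool_pos: [480.7, 240.8, 16.6]
eef_rot: [-0.521, -0.478, 0.522, -0.478]
contact_force: [-0.1, -0.1, 0.1]
grip_width: 59.7
```

arm_command(targets=[[0, 0, 30, 0], [0, 0, 75, 0], [0, 0, 120, 0], [0, 0, 165, 0], [0, 0, 200, 0], [0, 0, 250, 0], [0, -50, 290, 0], [0, -90, 300, 0], [0, -90, 300, 0], [0, -90, 300, 0]])

```text
t: 30.25
tool_pos: [481.4, 150.1, 317.7]
eef_rot: [0.523, 0.477, -0.521, 0.477]
contact_force: [-0.5, 1.1, -0.9]
grip_width: 60.0
```

```bash
python3 - <<'E'
from h import *
s=arm.sense();K,W=cam("wrist",s);print(s['t'],s['tool_pos'],np.abs(s['dq']).max());np.save("w25.npy",np.r_[s['tool_pos'],s['eef_rot']])
w=camera("wrist");cv2.imwrite("pics/w25.png",w)
a=camera("side");cv2.imwrite("pics/side25.png",a)
cv2.imwrite("pics/d25.png",np.hstack([cv2.resize(a[220:350,330:410],None,fx=4,fy=4),cv2.resize(a[110:240,330:430],None,fx=4,fy=4)]))
print('green pot',lid(w,K,W,(50,120,80),(75,255,255),55),'red',lid(w,K,W,(0,150,60),(6,255,255),59))
E
```

```text
30.25 [481.36937411 150.11395003 317.71290933] 0.03605634066661737
green pot [(array([435.3, 149.7,  14. , 435.6, 149.6]), array([661.5, 159. ]))] red [(array([309.5, 189.1,  13.3, 309.5, 189.7]), array([471.7, 116.7]))]
```

View pics/d25.png

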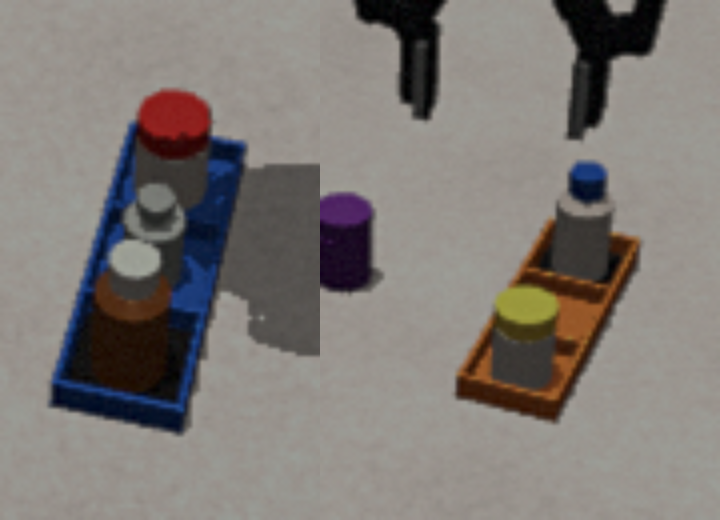

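View pics/w25.png

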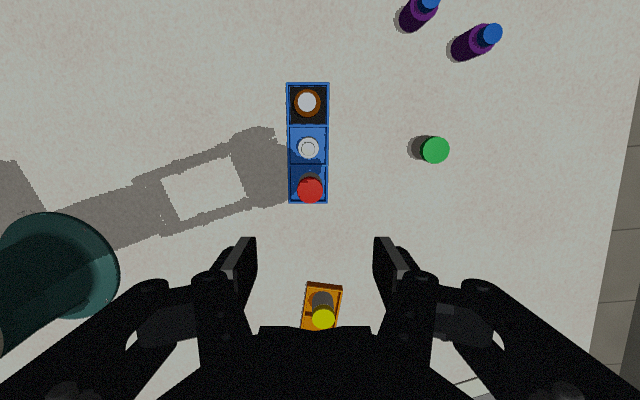

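View pics/side25.png

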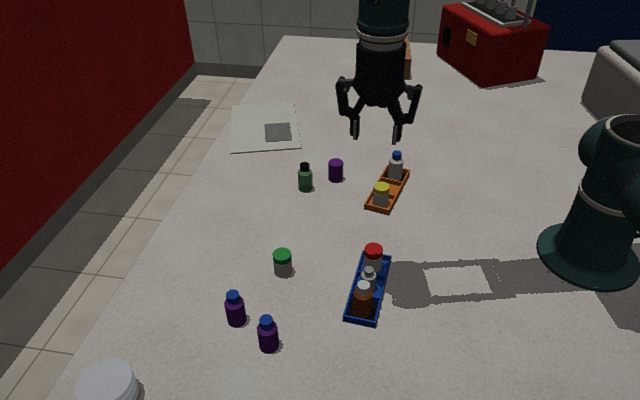

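```bash
python3 - <<'E'
from h import *
p=np.load("w25.npy");s=dict(tool_pos=p[:3],eef_rot=p[3:]);K,W=cam("wrist",s)
# orange measured earlier: centre & yaw; blue from this picture's four rim corners
c=[on(K,W,*q,18)[:2] for q in ((286,82.5),(328.5,82.5),(326.5,202.5),(289,202.5))];bc=np.mean(c,0)
y=(c[0]+c[1]-c[2]-c[3]);y/=np.linalg.norm(y);x=np.array([y[1],-y[0]]);print('blue',bc,y)
for n,q in (('amber',on(K,W,307,102,82)[:2]),('weight',on(K,W,308.5,148.5,60)[:2]),('red',np.array([471.5,116.7]))):
    print(n,np.round([(q-bc)@x,(q-bc)@y],1))
oc=np.array([459.6,-171.]);y=np.array([-.233,-.972]);x=np.array([y[1],-y[0]])
for n,q in (('white',(444.1,-231.7)),('yellow',(473.6,-109.7))): print(n,np.round([(q-oc)@x,(q-oc)@y],1))
a=cv2.imread("pics/side0.png").astype(int);b=cv2.imread("pics/side25.png").astype(int)
for n,(x0,x1,y0,y1) in dict(gb=(297,314,162,192),gp=(272,294,248,277)).items(): print(n,np.abs(a-b)[y0:y1,x0:x1].mean())
E
```

```text
blue [473.76218018 178.91927729] [0.0922615  0.99573481]
amber [ 0.9 61.9]
weight [ 2.3 -0.8]
red [  3.5 -62.2]
white [ 0.9 62.6]
yellow [  0.7 -62.8]
gb 2.4594771241830067
gp 2.238244514106583
```

```bash
python3 - <<'E'
from plant import order
print(order.hand_in())
E
```

```text
the job is handed in; nothing more can be done
None
```

Both kits are made up and the job is handed in, at about 30 s of the 122 s allowed.

| Thing | Tray | Compartment | Offset from compartment centre (x, y), mm |
|---|---|---|---|
| Amber bottle | blue | black pad | 0.9, −0.1 |
| Steel weight | blue | middle, plain | 2.3, −0.8 |
| Pot with red lid | blue | end, plain | 3.5, −0.2 |
| White bottle | orange | black pad | 0.9, 0.6 |
| Pot with yellow lid | orange | end, plain | 0.7, −0.8 |

- **Last checks:** the offsets come from wrist-camera pictures, good to about 2 mm, against a limit of 15 mm. In the side pictures all five things stand upright in their compartments. I read tilt and seating height by eye only.
- **Not needed:** the green bottle and green-lidded pot look unmoved. The side-view pixels over them are practically unchanged from the start, and the green lid measures within 0.1 mm of its first wrist reading. The purple look-alikes were left alone.
- **Forces:** setting things down gave at most about 20 N at the wrist. The gripper ended open and clear of everything.
- **Disagreements:** my first fix on the amber bottle was about 8–13 mm off in y in the side and scene views. I took a second wrist picture, which agreed with the first, before grasping. The gripper also reads its opening about 2–4 mm low on known diameters, which made no difference.

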